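# Drive the stuck stopper out of the dough press

### The arm

A 7-joint arm with a two-finger parallel gripper is mounted at the origin on a cart in front of the work surface, level with it; the furniture and walls round the work are solid. World frame = base frame: x ahead of the robot, y to its left, z up, the work surface at z = 0. Lengths are in m, angles in rad, forces in N, time in s.
With the tool pointing down it reaches from about 0.4 to 0.85 m from the base axis. Payload 4.5 kg.
Tool frame: the origin (TCP) lies midway between the tips of the shut fingers; the grasp point (between the pads) lies 19 mm behind it; z points along the fingers, y is the line along which they close (so a half turn about z gives the same grasp; the last joint's range is limited). The gripper opens to 88 mm and grips with 3 to 60 N. Pads are 18 mm wide; open, the fingers measure 123 mm over their backs; the gripper's body (75 mm by 187 mm) begins 45 mm behind the grasp point.
Start: joints at [1.221, 0.689, -0.195, 1.565, 0.157, 0.902, -0.215], TCP at [0.234, -0.58, 0.239] pointing down, gripper open.
Joint ranges: [-3.01, 3.01], [-0.46, 2.08], [-1.47, 1.51], [0.13, 2.56], [-1, 4.14], [0.04, 2.09], [-2.66, 2.66]. Speed limits (rad/s): [2.57, 2.57, 3.14, 3.14, 3.14, 3.14, 3.14].

### API

Orientations are given as a unit quaternion [x, y, z, w].
In Python, from plant import r gives the robot as it stands.
- The arm moves only by the tool carry_out, never from a script. Its argument "plan" is a list of rows, each an object with "rot": the turn, a rotation vector about the tool's x, y, z in rad, a list of three; "xyz": the shift along the tool's x, y, z in m, a list of three; "grip": the closure in counts, from 0 (fully open) to 255 (shut). In form: [{"rot": [wx, wy, wz], "xyz": [dx, dy, dz], "grip": grip}, ...]. A call has 1 to 8 rows; each row is the pose to reach, as a shift and turn from the pose commanded when the call began, along the tool's axes at that moment; what a row does not reach only later rows make up. A row lasts 1/12 s, in which the tool goes at most 41.7 mm and 7.16 degrees, less where a joint would pass 70% of its speed; a pose out of reach is approached as far as the arm can. A call with a gripper value outside its range is refused whole. The fingers move at their own pace and stop on an object; "squeeze" is the grip in N (left out, the last holds). Time passes only in rows, so rows that repeat a pose let the fingers close. It gives the time, the measured TCP pose, the force, the opening and the grip force at its end, in the units of the state.
- r.get_state(): the state, without advancing time (a new reading comes with each control period).
- r.snapshot(name): name is "scene" or "top"; returns the picture (400x640x3 uint8, red, green, blue); there is no depth.
- r.camera_params(name): a dict with "fx", "fy", "cx", "cy" (pixels), "position" and "attitude" of the camera in the world. Camera axes: x right, y down, z forward; pixel columns grow to the right and rows downward; lengths in m; the calibration is good to about 2 mm. A picture is of the moment at which its call begins. camera_params takes no time and is no camera call.
- r.finish_job(): hands the job in; it is judged then, once.
The state is a dict: "clock": time; "q": joint angles; "qd": joint speeds; "joint_torque": joint torques, N m; "tool_pos": TCP position; "eef_rot": TCP orientation; "contact_force": force on the tool from outside, world axes, zero at the start; "moment": the same for the moment, N m; "opening": opening from 0.0 (shut) to 1.0 (fully open); "finger_force": force on a finger pad.
Only numpy, scipy, OpenCV 4.12 (cv2) and the standard library are available. Lean on these libraries where they do the work, as an engineer would, in place of code of your own. Each camera call takes 0.05 s, during which the arm holds its last target. There are 200 camera calls.

### The job

A wooden stopper is stuck in the barrel of the dough press. Take the slim wooden pusher out of the rack (the thick masher beside it does not fit the barrel) and push the stopper down through the barrel with it until the stopper drops out of the far end into the steel bowl underneath. Leave the pusher standing in the barrel with its collar down on the barrel's rim, and let go.

Things in the scene. Friction and masses are not known exactly. Their poses are not given: they have to be found in the camera images.
- barrel_mouth (a point): Centre of the press barrel's open top, in the rim's plane, 140 mm above the worktop; z up along the bore. Fixed steel tube, 60 mm long, 56 mm outside and 46 mm inside, open at both ends, on two posts (14 mm thick, 56 mm to either side along this frame's y, tops 16 mm below the rim) over a base plate 12 mm thick. Four spring shoes in its wall grip the stopper.
- pusher_handle (a point): Centre of the slim pusher's handle, to be grasped; z up. Handle 26 mm across, 60 tall; below it a collar 68 across, 8 thick, and a rod 24 across, 72 long: collar's underside 38 and rod's end 110 mm below this point. Its collar rests on a rack 100 mm high, rod in a hole. A masher (44 mm handle, 50 mm rod, same collar) stands 100 mm away along about world y, on either side.
- stopper_center (a point): Centre of the stopper, a plain wooden disc 38 mm across and 28 mm tall, held upright in the bore by the spring shoes, its top about 8 to 18 mm below the rim at the start. A push of about 5 to 15 N slides it down; once its top is some 40 mm below the rim it drops freely, before the collar reaches the rim.
- bowl: Small steel bowl, 80 mm wide and 34 mm tall, standing loose on the press's base plate, centred under the barrel; origin at the centre of its underside, z up. It need not be touched.

How it is judged:
By the outcome, as a careful person would: the job done as asked, in the order asked, and still so for the second after the job is handed in, with the robot touching nothing.
It also fails if it takes over 40 s, if anything falls off the work surface, if the arm or the gripper's body presses on something with over 40 N, if the wrist force passes 120 N, or if a joint passes its speed limit or range.

## Working session

There is one attempt and no reset: what is moved stays moved. The work goes in short steps, Python scripts to look and compute and a tool call to move; the robot and the scene stay as the last step left them, time stands still between calls to the robot, and variables do not carry over. Pictures are saved under pics/ and viewed, at most 10 in all, crops included, and the job is handed in when it is done.

Besides the shell and the picture viewer there is one more tool, called after ">>>" as name([rows], argument=value, ...), one row to a line, values as JSON. carry_out: Moves the arm, as the interface text tells. Its arguments: {"type":"object","properties":{"plan":{"type":"array"},"squeeze":{"type":"number"}},"required":["plan"]}

```bash
mkdir -p pics; python3 - <<'E'
from plant import r
import cv2
s=r.get_state(); print(s)
for n in("scene","top"):
    cv2.imwrite(f"pics/{n}0.png",r.snapshot(n)[...,::-1]); print(n,r.camera_params(n))
E
```

```text
{'clock': 0.0, 'q': array([ 1.22078615,  0.68999231, -0.19453858,  1.56633599,  0.15731283,
        0.90247856, -0.21509036]), 'qd': array([-0.00016213, -0.00152149, -0.00044371, -0.00052941, -0.00020588,
       -0.00127577,  0.00149692]), 'joint_torque': array([-1.01569152e-03, -5.27557218e+01, -1.26676016e+00, -1.53427130e+01,
       -5.24713250e-02,  6.58825447e-03,  1.83241118e-04]), 'tool_pos': array([ 0.23376606, -0.57896313,  0.23790759]), 'eef_rot': array([ 9.81630808e-01,  1.90788176e-01, -2.33316130e-04, -8.79378535e-04]), 'contact_force': array([-0.75472795, -0.1471746 , -0.38085822]), 'moment': array([-0.04354176, -0.0057097 , -0.00693523]), 'finger_force': 0.0, 'opening': 0.9986320566834204}
scene {'fx': 382.5495934210578, 'fy': 382.5495934210578, 'cx': 319.08942550915845, 'cy': 198.81254040125046, 'position': array([0.0573527 , 0.4354734 , 0.74077707]), 'attitude': array([-0.41308187,  0.83145659, -0.32987897,  0.17094786])}
top {'fx': 397.4523685298495, 'fy': 397.4523685298495, 'cx': 317.5547262985816, 'cy': 203.58175198197608, 'position': array([0.43435039, 0.09715003, 0.94443706]), 'attitude': array([ 0.70701237, -0.70462955,  0.04998836, -0.0336433 ])}
```

View pics/scene0.png

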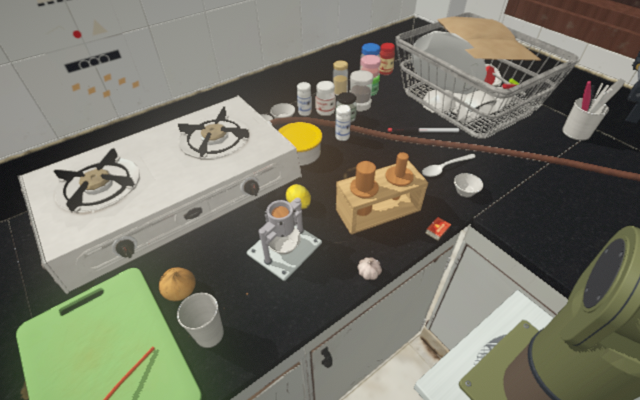

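View pics/top0.png

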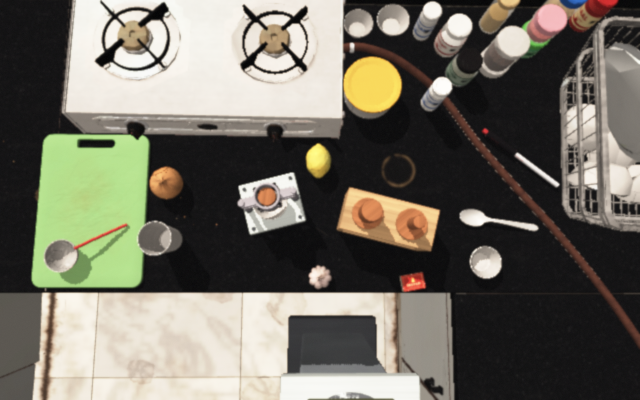

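The press is at about (285,225) in the scene view and (268,197) in the top view. In the rack, the thick masher is at scene (364,180) and the slim pusher at scene (402,168), top (412,224). I'll zoom in on both.

```bash
python3 - <<'E'
import cv2,numpy as np
a=cv2.imread("pics/scene0.png")[140:270,240:440]; b=cv2.imread("pics/top0.png")[165:265,230:450]
a=cv2.resize(a,None,fx=2.3,fy=2.3,interpolation=2); a=cv2.resize(a,(460,299))
b=cv2.resize(b,(660,300),interpolation=2)
c=np.zeros((600,660,3),np.uint8); c[:299,:460]=a; c[300:]=b
cv2.imwrite("pics/crop0.png",c)
E
```

```text
(no output)
```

View pics/crop0.png

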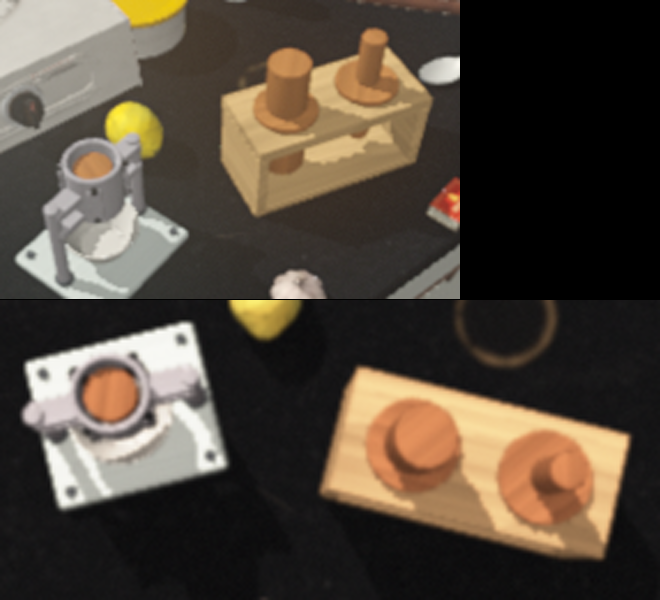

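```bash
cat > h.py <<'E'
import numpy as np,cv2
from plant import r
from scipy.spatial.transform import Rotation as R
def cast(cam,uv,z):
    p=r.camera_params(cam); d=R.from_quat(p["attitude"]).apply([(uv[0]-p["cx"])/p["fx"],(uv[1]-p["cy"])/p["fy"],1])
    return p["position"]+d*(z-p["position"][2])/d[2]
def proj(cam,X):
    p=r.camera_params(cam); c=R.from_quat(p["attitude"]).inv().apply(np.array(X)-p["position"])
    return np.array([p["fx"]*c[0]/c[2]+p["cx"],p["fy"]*c[1]/c[2]+p["cy"]])
E
python3 - <<'E'
from h import *
np.set_printoptions(precision=4,suppress=True)
print("collar",cast("top",(412,224.3),.108)); print("handletop",cast("top",(419.7,221),.168),cast("scene",(240+373/2.3,140+37/2.3),.168))
print("collar sc",cast("scene",(240+366/2.3,140+81/2.3),.108))
print("rim",cast("top",(267,196.7),.14),cast("scene",(280,209.6),.14))
print("stopper", cast("top",(230+109/3,165+95/3),.127))
print("masher", cast("top",(230+413/3,165+145/3),.108))
for a,b in (((28,417),(203,390)),): 
  P=[cast("top",(230+u/3,165+(v-300)/3),.115) for u,v in (a,b)];print("posts",P)
# colour segmentation: wooden orange vs yellow rack
for n in ("top","scene"):
    im=cv2.imread(f"pics/{n}0.png"); hsv=cv2.cvtColor(im,cv2.COLOR_BGR2HSV)
    u=(int(412),int(224)) if n=="top" else (397,176)
    print(n,hsv[u[1],u[0]],hsv[205,390] if n=="top" else hsv[195,385])
    m=cv2.inRange(hsv,(5,110,90),(13,255,255))
    k,l,st,ce=cv2.connectedComponentsWithStats(m)
    for i in range(1,k):
        if st[i,4]>60: print(n,st[i],ce[i])
    # rim grey mask
print(R.from_quat(r.get_state()["eef_rot"]).as_matrix())
E
```

```text
collar [ 0.4906 -0.1224  0.108 ]
handletop [ 0.4931 -0.122   0.168 ] [ 0.49   -0.1204  0.168 ]
collar sc [ 0.4891 -0.1215  0.108 ]
rim [0.5437 0.1816 0.14  ] [0.5446 0.182  0.14  ]
stopper [0.5455 0.1844 0.127 ]
masher [ 0.5135 -0.0284  0.108 ]
posts [array([0.5314, 0.2417, 0.115 ]), array([0.551, 0.12 , 0.115])]
top [ 10 156 121] [ 19  98 245]
top [569  14  21  16  98] [577.0612  23.0714]
top [445  98  13  16  65] [450.7385 105.5692]
top [459 116  63  77 348] [488.9569 154.5575]
top [149 166  33  33 517] [167.8356 184.0503]
top [257 188  19  18 264] [266.4053 196.1326]
top [523 193  41  45 223] [542.9552 215.2735]
top [352 198  32  32 786] [367.4148 213.4186]
top [396 209  32  32 790] [411.4089 224.1177]
top [564 239  76 104 467] [601.4989 286.9957]
top [406 277  15  12  72] [413.25   283.2639]
scene [ 14 147 139] [ 18 110 165]
scene [528   0 112  36 265] [583.766   16.7208]
scene [580   0  60  18 401] [614.6933   6.6958]
scene [496 149 144  30 576] [574.1858 163.2257]
scene [427 218  24  19 199] [439.4623 226.8593]
scene [104 347  50  53 188] [128.3457 373.3936]
[[ 0.9272  0.3745 -0.0007]
 [ 0.3745 -0.9272  0.0014]
 [-0.0001 -0.0016 -1.    ]]
```

Both views agree: the pusher is at (0.4905, -0.122), the rim centre at (0.544, 0.182), and the rack line runs at about 76°. I'll approach with the fingers closing across the rack.

>>> carry_out([
  {"rot": [0, 0, -0.08], "xyz": [0.03, -0.024, 0], "grip": 0},
  {"rot": [0, 0, -0.16], "xyz": [0.06, -0.048, 0], "grip": 0},
  {"rot": [0, 0, -0.24], "xyz": [0.09, -0.072, 0], "grip": 0},
  {"rot": [0, 0, -0.32], "xyz": [0.12, -0.096, 0], "grip": 0},
  {"rot": [0, 0, -0.4], "xyz": [0.15, -0.12, 0], "grip": 0},
  {"rot": [0, 0, -0.48], "xyz": [0.18, -0.144, 0], "grip": 0},
  {"rot": [0, 0, -0.56], "xyz": [0.21, -0.168, 0], "grip": 0},
  {"rot": [0, 0, -0.6], "xyz": [0.24, -0.192, 0], "grip": 0},
])

```text
clock: 0.77
tool_pos: [0.385, -0.3099, 0.2386]
eef_rot: [0.881, 0.474, -0.0, -0.0]
contact_force: [0.5, -0.4, 0.5]
opening: 0.998
finger_force: 0.0
```

```bash
cat >> h.py <<'E'
def togo(target,yaxis_deg):
    """shift/turn in tool axes to reach TCP target, tool down, closing line at yaxis_deg"""
    s=r.get_state(); M=R.from_quat(s["eef_rot"]); a=np.radians(yaxis_deg)
    y=np.array([np.cos(a),np.sin(a),0]); z=np.array([0,0,-1.]); G=R.from_matrix(np.c_[np.cross(y,z),y,z])
    print("t",round(s["clock"],2),"tcp",s["tool_pos"].round(4),"F",s["contact_force"].round(1),"q",s["q"].round(2),"open",round(s["opening"],3),round(s["finger_force"],1))
    print("shift",M.inv().apply(np.array(target)-s["tool_pos"]).round(4),"rot",(M.inv()*G).as_rotvec().round(4))
E
python3 -c "
from h import *; togo([.4905,-.122,.238],-14)"
```

```text
t 0.77 tcp [ 0.385  -0.3099  0.2386] F [ 0.5 -0.4  0.5] q [ 0.81  0.53 -0.35  1.95  0.27  0.71 -0.29] open 0.998 0.0
shift [ 0.215  -0.0155  0.0006] rot [-5.000e-04 -1.000e-04 -3.392e-01]
```

>>> carry_out([
  {"rot": [0, 0, -0.06], "xyz": [0.036, -0.003, 0], "grip": 0},
  {"rot": [0, 0, -0.12], "xyz": [0.072, -0.005, 0], "grip": 0},
  {"rot": [0, 0, -0.18], "xyz": [0.108, -0.008, 0], "grip": 0},
  {"rot": [0, 0, -0.24], "xyz": [0.144, -0.011, 0], "grip": 0},
  {"rot": [0, 0, -0.3], "xyz": [0.18, -0.013, 0], "grip": 0},
  {"rot": [0, 0, -0.339], "xyz": [0.215, -0.0155, 0], "grip": 0},
  {"rot": [0, 0, -0.339], "xyz": [0.215, -0.0155, 0], "grip": 0},
  {"rot": [0, 0, -0.339], "xyz": [0.215, -0.0155, 0], "grip": 0},
])

```text
clock: 1.43
tool_pos: [0.4916, -0.1217, 0.2386]
eef_rot: [0.788, 0.616, 0.0, -0.0]
contact_force: [-0.1, -0.3, 0.1]
opening: 1.0
finger_force: 0.0
```

```bash
python3 -c "
from h import *; togo([.4905,-.122,.12],-14)
a=r.snapshot('scene')[120:240,330:450,::-1]; a=cv2.resize(a,(590,590),interpolation=2); cv2.imwrite('pics/g1.png',a)"
```

```text
t 1.43 tcp [ 0.4916 -0.1217  0.2386] F [-0.1 -0.3  0.1] q [ 0.42  0.56 -0.43  1.91  0.33  0.74 -0.43] open 1.0 0.0
shift [-0.0007 -0.001   0.1186] rot [-0.0001 -0.001   0.0011]
```

View pics/g1.png

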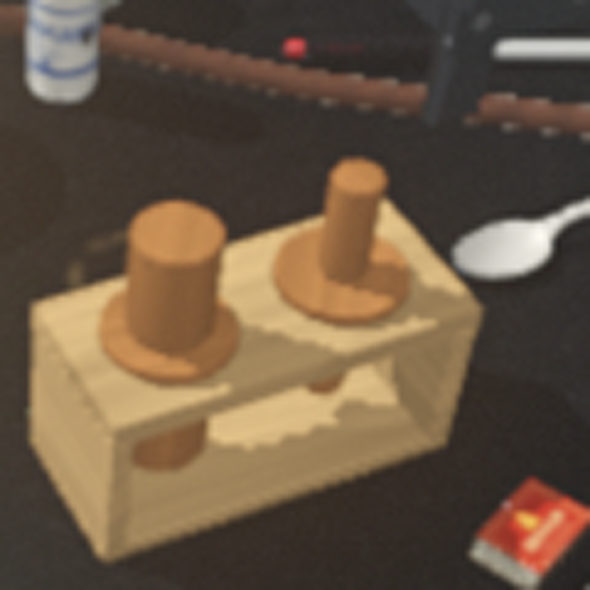

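The view shows the slim pusher upright at crop (355,230), and the dark finger tip above it at (460,60). Nothing lies in the way, so I'll descend, look, then close.

>>> carry_out([
  {"rot": [0, 0, 0], "xyz": [0, -0.001, 0.03], "grip": 0},
  {"rot": [0, 0, 0], "xyz": [-0.0007, -0.001, 0.06], "grip": 0},
  {"rot": [0, 0, 0], "xyz": [-0.0007, -0.001, 0.085], "grip": 0},
  {"rot": [0, 0, 0], "xyz": [-0.0007, -0.001, 0.105], "grip": 0},
  {"rot": [0, 0, 0], "xyz": [-0.0007, -0.001, 0.117], "grip": 0},
  {"rot": [0, 0, 0], "xyz": [-0.0007, -0.001, 0.117], "grip": 0},
])

```text
clock: 1.98
tool_pos: [0.487, -0.1264, 0.1194]
eef_rot: [0.79, 0.613, -0.003, -0.002]
contact_force: [-0.1, -0.8, 0.2]
opening: 1.005
finger_force: 0.0
```

```bash
python3 -c "
from h import *; togo([.4905,-.122,.12],-14)
a=np.hstack([cv2.resize(r.snapshot('scene')[120:220,340:440,::-1],(400,400),interpolation=2),cv2.resize(r.snapshot('top')[175:275,350:450,::-1],(400,400),interpolation=2)]); cv2.imwrite('pics/g2.png',a)"
```

```text
t 1.98 tcp [ 0.487  -0.1264  0.1194] F [-0.1 -0.8  0.2] q [ 0.34  0.74 -0.29  2.03  0.47  0.45 -0.56] open 1.005 0.0
shift [ 0.0051  0.0023 -0.0007] rot [-0.0056  0.0021 -0.0067]
```

View pics/g2.png

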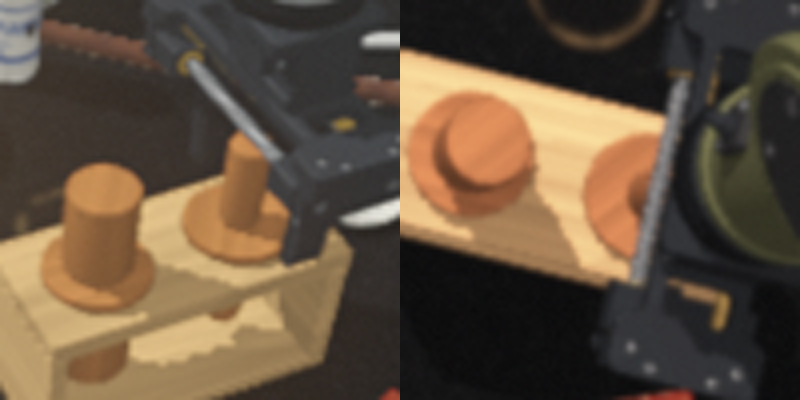

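The fingers straddle the handle (scene crop (245,180)), but the arm had not quite settled. I'll hold to let it settle.

>>> carry_out([
  {"rot": [0, 0, 0], "xyz": [0, 0, 0], "grip": 0},
  {"rot": [0, 0, 0], "xyz": [0, 0, 0], "grip": 0},
  {"rot": [0, 0, 0], "xyz": [0, 0, 0], "grip": 0},
])

```text
clock: 2.33
tool_pos: [0.4902, -0.1249, 0.1226]
eef_rot: [0.789, 0.614, 0.001, 0.001]
contact_force: [0.6, -0.0, 0.0]
opening: 0.998
finger_force: 0.0
```

```bash
python3 -c "
from h import *; togo([.4905,-.122,.12],-14)"
```

```text
t 2.33 tcp [ 0.4902 -0.1249  0.1226] F [ 0.6 -0.   0. ] q [ 0.34  0.74 -0.29  2.02  0.47  0.45 -0.56] open 0.998 0.0
shift [ 0.0029 -0.0004  0.0026] rot [ 0.0018  0.     -0.0043]
```

>>> carry_out([
  {"rot": [0.0018, 0, -0.004], "xyz": [0.003, 0, 0.002], "grip": 0},
  {"rot": [0.0018, 0, -0.004], "xyz": [0.003, 0, 0.002], "grip": 0},
  {"rot": [0.0018, 0, -0.004], "xyz": [0.003, 0, 0.002], "grip": 255},
  {"rot": [0.0018, 0, -0.004], "xyz": [0.003, 0, 0.002], "grip": 255},
  {"rot": [0.0018, 0, -0.004], "xyz": [0.003, 0, 0.002], "grip": 255},
  {"rot": [0.0018, 0, -0.004], "xyz": [0.003, 0, 0.002], "grip": 255},
  {"rot": [0.0018, 0, -0.004], "xyz": [0.003, 0, 0.002], "grip": 255},
  {"rot": [0.0018, 0, -0.004], "xyz": [0.003, 0, 0.002], "grip": 255},
], squeeze=45)

```text
clock: 3.0
tool_pos: [0.4905, -0.1216, 0.1197]
eef_rot: [0.788, 0.616, -0.001, -0.001]
contact_force: [-0.7, -0.2, 0.3]
opening: 0.573
finger_force: 0.0
```

```bash
python3 -c "
from h import *; togo([.4905,-.122,.22],-14)"
```

```text
t 3.0 tcp [ 0.4905 -0.1216  0.1197] F [-0.7 -0.2  0.3] q [ 0.33  0.74 -0.29  2.02  0.47  0.44 -0.56] open 0.573 0.0
shift [-0.0004 -0.     -0.1003] rot [-0.0018  0.0001  0.0003]
```

>>> carry_out([
  {"rot": [0, 0, 0], "xyz": [0, 0, 0], "grip": 255},
  {"rot": [0, 0, 0], "xyz": [0, 0, 0], "grip": 255},
  {"rot": [0, 0, 0], "xyz": [0, 0, 0], "grip": 255},
  {"rot": [0, 0, 0], "xyz": [0, 0, 0], "grip": 255},
  {"rot": [0, 0, 0], "xyz": [0, 0, 0], "grip": 255},
  {"rot": [0, 0, 0], "xyz": [0, 0, 0], "grip": 255},
])

```text
clock: 3.5
tool_pos: [0.4908, -0.1216, 0.1198]
eef_rot: [0.788, 0.616, -0.0, -0.0]
contact_force: [1.3, -0.2, -0.8]
opening: 0.281
finger_force: 45.0
```

>>> carry_out([
  {"rot": [0, 0, 0], "xyz": [0, 0, -0.015], "grip": 255},
  {"rot": [0, 0, 0], "xyz": [0, 0, -0.04], "grip": 255},
  {"rot": [0, 0, 0], "xyz": [0, 0, -0.065], "grip": 255},
  {"rot": [0, 0, 0], "xyz": [0, 0, -0.09], "grip": 255},
  {"rot": [0, 0, 0], "xyz": [0, 0, -0.12], "grip": 255},
  {"rot": [0, 0, 0], "xyz": [0, 0, -0.15], "grip": 255},
  {"rot": [0, 0, 0], "xyz": [0, 0, -0.17], "grip": 255},
  {"rot": [0, 0, 0], "xyz": [0, 0, -0.17], "grip": 255},
])

```text
clock: 4.17
tool_pos: [0.4927, -0.1217, 0.2933]
eef_rot: [0.788, 0.616, 0.002, 0.002]
contact_force: [0.2, 0.8, -2.9]
opening: 0.285
finger_force: 45.0
```

```bash
python3 -c "
from h import *; togo([.544,.182,.288],10)"
```

```text
t 4.17 tcp [ 0.4927 -0.1217  0.2933] F [ 0.2  0.8 -2.9] q [ 0.46  0.49 -0.47  1.84  0.28  0.88 -0.39] open 0.285 45.0
shift [ 0.307  -0.0237  0.0053] rot [ 0.0054  0.0007 -0.4188]
```

>>> carry_out([
  {"rot": [0, 0, -0.05], "xyz": [0.03, -0.002, 0], "grip": 255},
  {"rot": [0, 0, -0.1], "xyz": [0.07, -0.005, 0], "grip": 255},
  {"rot": [0, 0, -0.16], "xyz": [0.11, -0.008, 0], "grip": 255},
  {"rot": [0, 0, -0.22], "xyz": [0.15, -0.011, 0], "grip": 255},
  {"rot": [0, 0, -0.28], "xyz": [0.19, -0.015, 0], "grip": 255},
  {"rot": [0, 0, -0.34], "xyz": [0.23, -0.018, 0], "grip": 255},
  {"rot": [0, 0, -0.39], "xyz": [0.265, -0.021, 0], "grip": 255},
  {"rot": [0, 0, -0.419], "xyz": [0.29, -0.0225, 0], "grip": 255},
])

```text
clock: 4.83
tool_pos: [0.5377, 0.1692, 0.2881]
eef_rot: [0.64, 0.768, -0.001, -0.002]
contact_force: [-0.7, 0.2, -2.0]
opening: 0.283
finger_force: 45.0
```

```bash
python3 -c "
from h import *; togo([.544,.182,.288],10)"
```

```text
t 4.83 tcp [0.5377 0.1692 0.2881] F [-0.7  0.2 -2. ] q [-0.05  0.59 -0.57  1.68  0.36  0.98 -0.56] open 0.283 45.0
shift [0.0114 0.0085 0.0001] rot [-0.0041 -0.0024  0.007 ]
```

>>> carry_out([
  {"rot": [0, 0, 0.005], "xyz": [0.0115, 0.0085, 0], "grip": 255},
  {"rot": [0, 0, 0.005], "xyz": [0.0115, 0.0085, 0], "grip": 255},
  {"rot": [0, 0, 0.005], "xyz": [0.0115, 0.0085, 0], "grip": 255},
  {"rot": [0, 0, 0.005], "xyz": [0.0115, 0.0085, 0], "grip": 255},
])

```text
clock: 5.17
tool_pos: [0.5447, 0.176, 0.2884]
eef_rot: [0.645, 0.764, -0.002, -0.001]
contact_force: [-0.3, 0.3, -0.7]
opening: 0.284
finger_force: 45.0
```

```bash
python3 -c "
from h import *; togo([.544,.182,.24],10)
print(proj('scene',[.544,.182,.14]),proj('scene',[.544,.182,.196]))
a=r.snapshot('scene')[130:260,225:355,::-1]; cv2.imwrite('pics/h0.png',cv2.resize(a,(585,585),interpolation=2))"
```

```text
t 5.17 tcp [0.5447 0.176  0.2884] F [-0.3  0.3 -0.7] q [-0.07  0.6  -0.56  1.65  0.37  1.   -0.58] open 0.284 45.0
shift [0.0061 0.0006 0.0484] rot [-0.0045  0.0015 -0.0058]
[280.14553969 209.78402978] [277.76428498 191.1362056 ]
```

View pics/h0.png

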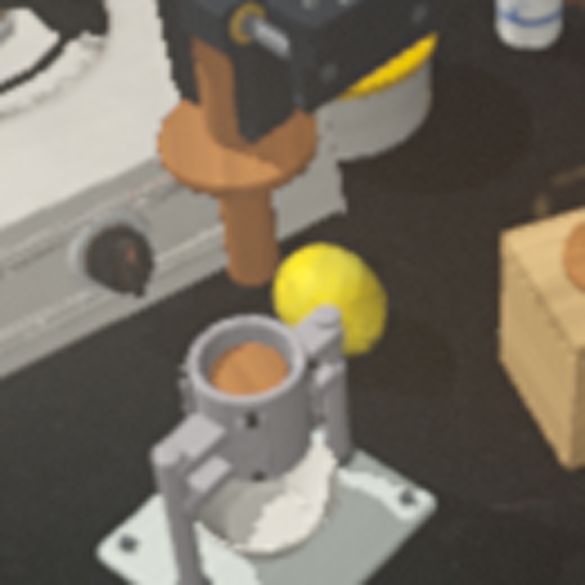

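The pusher hangs straight, with its rod end at scene pixel about (281,189.5) and the rim centre at about (280,210).

```bash
python3 -c "
from h import *
print(cast('scene',(281,189.6),.1966))
im=r.snapshot('scene')[...,::-1]; hsv=cv2.cvtColor(im,cv2.COLOR_BGR2HSV)
m=cv2.inRange(hsv,(4,100,60),(16,255,255))
for v in range(174,196): 
  c=np.where(m[v,262:300])[0]+262
  if len(c): print(v,c.min(),c.max(),len(c))
togo([.544,.182,.24],10)"
```

```text
[0.54316652 0.17474379 0.1966    ]
174 274 284 11
175 274 284 11
176 274 285 12
177 274 285 12
178 274 285 12
179 275 285 11
180 275 285 11
181 275 285 11
182 275 285 11
183 275 285 11
184 275 286 12
185 275 286 12
186 276 286 11
187 276 286 11
188 276 286 11
189 276 285 10
190 276 285 10
191 276 285 10
192 278 283 6
t 5.27 tcp [0.545  0.1759 0.2891] F [ 0.1  0.1 -2. ] q [-0.07  0.6  -0.56  1.65  0.37  1.   -0.58] open 0.285 45.0
shift [0.0062 0.0002 0.0491] rot [-0.0032  0.001  -0.0067]
```

>>> carry_out([
  {"rot": [-0.003, 0, -0.006], "xyz": [0.0065, 0.0, 0], "grip": 255},
  {"rot": [-0.003, 0, -0.006], "xyz": [0.0065, 0, 0], "grip": 255},
  {"rot": [-0.003, 0, -0.006], "xyz": [0.0065, 0, 0.012], "grip": 255},
  {"rot": [-0.003, 0, -0.006], "xyz": [0.0065, 0, 0.024], "grip": 255},
  {"rot": [-0.003, 0, -0.006], "xyz": [0.0065, 0, 0.036], "grip": 255},
  {"rot": [-0.003, 0, -0.006], "xyz": [0.0065, 0, 0.044], "grip": 255},
  {"rot": [-0.003, 0, -0.006], "xyz": [0.0065, 0, 0.044], "grip": 255},
  {"rot": [-0.003, 0, -0.006], "xyz": [0.0065, 0, 0.044], "grip": 255},
])

```text
clock: 5.93
tool_pos: [0.544, 0.1844, 0.2457]
eef_rot: [0.642, 0.767, 0.001, 0.0]
contact_force: [0.3, 0.4, -1.5]
opening: 0.284
finger_force: 45.0
```

```bash
python3 -c "
from h import *; togo([.545,.182,.165],10)
a=r.snapshot('scene')[150:240,240:330,::-1]; cv2.imwrite('pics/h1.png',cv2.resize(a,(540,540),interpolation=2))"
```

```text
t 5.93 tcp [0.544  0.1844 0.2457] F [ 0.3  0.4 -1.5] q [-0.09  0.65 -0.54  1.7   0.41  0.9  -0.62] open 0.284 45.0
shift [-0.0026  0.0004  0.0807] rot [ 0.0009 -0.0006  0.0015]
```

View pics/h1.png

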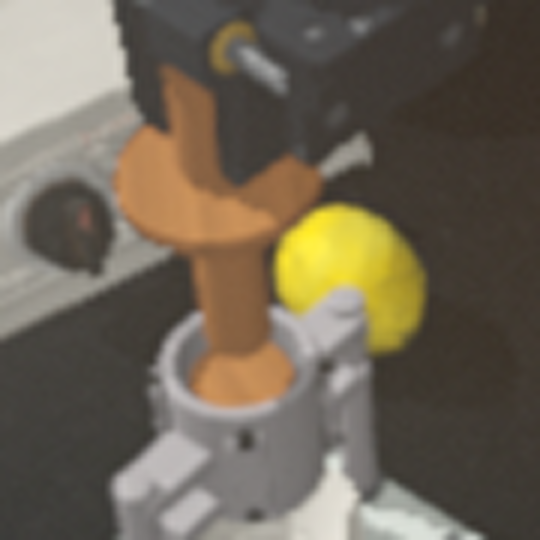

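The rod end (crop about (238,345)) sits centred over the bore (rim centre about (240,358)). I'll push down slowly.

>>> carry_out([
  {"rot": [0, 0, 0], "xyz": [-0.002, 0, 0.005], "grip": 255},
  {"rot": [0, 0, 0], "xyz": [-0.002, 0, 0.01], "grip": 255},
  {"rot": [0, 0, 0], "xyz": [-0.002, 0, 0.015], "grip": 255},
  {"rot": [0, 0, 0], "xyz": [-0.002, 0, 0.02], "grip": 255},
  {"rot": [0, 0, 0], "xyz": [-0.002, 0, 0.025], "grip": 255},
  {"rot": [0, 0, 0], "xyz": [-0.002, 0, 0.03], "grip": 255},
  {"rot": [0, 0, 0], "xyz": [-0.002, 0, 0.035], "grip": 255},
  {"rot": [0, 0, 0], "xyz": [-0.002, 0, 0.038], "grip": 255},
])

```text
clock: 6.65
tool_pos: [0.5461, 0.1833, 0.2093]
eef_rot: [0.642, 0.766, 0.003, 0.001]
contact_force: [-0.3, -1.3, 11.5]
opening: 0.286
finger_force: 45.0
```

```bash
python3 -c "
from h import *; togo([.545,.182,.16],10)"
```

```text
t 6.65 tcp [0.5461 0.1833 0.2093] F [-0.3 -1.3 11.5] q [-0.11  0.7  -0.51  1.74  0.45  0.81 -0.65] open 0.286 45.0
shift [-0.0012 -0.0016  0.0493] rot [ 0.0056 -0.0013  0.0014]
```

Contact, pushing with about 13 N. Continuing.

>>> carry_out([
  {"rot": [0.002, 0, 0], "xyz": [-0.001, -0.001, 0.005], "grip": 255},
  {"rot": [0.004, 0, 0], "xyz": [-0.001, -0.001, 0.01], "grip": 255},
  {"rot": [0.004, 0, 0], "xyz": [-0.001, -0.001, 0.015], "grip": 255},
  {"rot": [0.004, 0, 0], "xyz": [-0.001, -0.001, 0.02], "grip": 255},
  {"rot": [0.004, 0, 0], "xyz": [-0.001, -0.001, 0.025], "grip": 255},
  {"rot": [0.004, 0, 0], "xyz": [-0.001, -0.001, 0.03], "grip": 255},
  {"rot": [0.004, 0, 0], "xyz": [-0.001, -0.001, 0.035], "grip": 255},
  {"rot": [0.004, 0, 0], "xyz": [-0.001, -0.001, 0.039], "grip": 255},
])

```text
clock: 7.32
tool_pos: [0.5434, 0.1812, 0.1676]
eef_rot: [0.642, 0.767, -0.001, -0.001]
contact_force: [0.3, -0.0, -2.2]
opening: 0.285
finger_force: 45.0
```

```bash
python3 -c "
from h import *; togo([.545,.182,.16],10)"
```

```text
t 7.32 tcp [0.5434 0.1812 0.1676] F [ 0.3 -0.  -2.2] q [-0.12  0.75 -0.48  1.78  0.49  0.73 -0.69] open 0.285 45.0
shift [0.0005 0.0018 0.0076] rot [-0.004  -0.0004  0.0016]
```

>>> carry_out([
  {"rot": [-0.002, 0, 0], "xyz": [0.0005, 0.001, 0.002], "grip": 255},
  {"rot": [-0.002, 0, 0], "xyz": [0.0005, 0.001, 0.004], "grip": 255},
  {"rot": [-0.002, 0, 0], "xyz": [0.0005, 0.001, 0.0055], "grip": 255},
  {"rot": [-0.002, 0, 0], "xyz": [0.0005, 0.001, 0.007], "grip": 255},
  {"rot": [-0.002, 0, 0], "xyz": [0.0005, 0.001, 0.007], "grip": 255},
])

```text
clock: 7.73
tool_pos: [0.5446, 0.182, 0.1616]
eef_rot: [0.642, 0.767, -0.0, -0.0]
contact_force: [-0.8, 0.5, -1.8]
opening: 0.281
finger_force: 45.0
```

```bash
python3 -c "
from h import *; togo([.545,.182,.16],10)
a=r.snapshot('scene')[150:290,235:345,::-1]; cv2.imwrite('pics/h2.png',cv2.resize(a,(471,600),interpolation=2))"
```

```text
t 7.73 tcp [0.5446 0.182  0.1616] F [-0.8  0.5 -1.8] q [-0.13  0.76 -0.47  1.79  0.49  0.72 -0.69] open 0.281 45.0
shift [-0.      0.0004  0.0016] rot [-0.0008 -0.0006  0.0014]
```

View pics/h2.png

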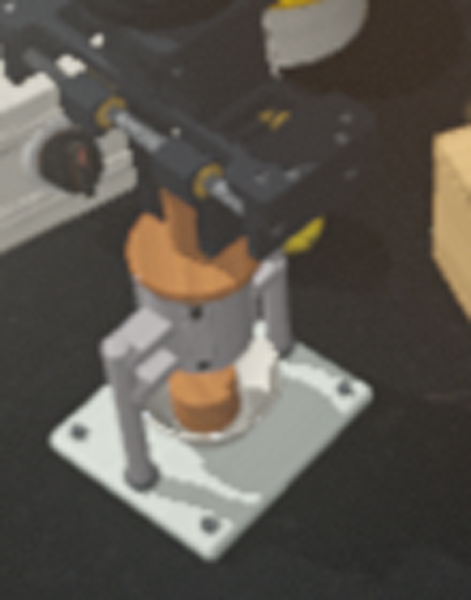

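The stopper lies in the bowl (crop (205,405)), and the collar is just above the rim (crop (195,275)). I'll lower the last bit.

>>> carry_out([
  {"rot": [0, 0, 0], "xyz": [0, 0, 0.0007], "grip": 255},
  {"rot": [0, 0, 0], "xyz": [0, 0, 0.0014], "grip": 255},
  {"rot": [0, 0, 0], "xyz": [0, 0, 0.002], "grip": 255},
  {"rot": [0, 0, 0], "xyz": [0, 0, 0.002], "grip": 255},
])

```text
clock: 8.12
tool_pos: [0.5448, 0.182, 0.1598]
eef_rot: [0.642, 0.767, 0.0, -0.0]
contact_force: [-0.2, 0.4, -1.3]
opening: 0.283
finger_force: 45.0
```

>>> carry_out([
  {"rot": [0, 0, 0], "xyz": [0, 0, 0.0007], "grip": 255},
  {"rot": [0, 0, 0], "xyz": [0, 0, 0.0014], "grip": 255},
  {"rot": [0, 0, 0], "xyz": [0, 0, 0.0014], "grip": 255},
])

```text
clock: 8.37
tool_pos: [0.5448, 0.182, 0.1597]
eef_rot: [0.642, 0.766, 0.0, 0.0]
contact_force: [-3.2, -1.3, 9.2]
opening: 0.283
finger_force: 45.0
```

The collar is on the rim, with about 10 N of contact. I'll ease off and open.

>>> carry_out([
  {"rot": [0, 0, 0], "xyz": [0, 0, -0.001], "grip": 255},
  {"rot": [0, 0, 0], "xyz": [0, 0, -0.001], "grip": 0},
  {"rot": [0, 0, 0], "xyz": [0, 0, -0.001], "grip": 0},
  {"rot": [0, 0, 0], "xyz": [0, 0, -0.001], "grip": 0},
  {"rot": [0, 0, 0], "xyz": [0, 0, -0.001], "grip": 0},
  {"rot": [0, 0, 0], "xyz": [0, 0, -0.001], "grip": 0},
  {"rot": [0, 0, 0], "xyz": [0, 0, -0.001], "grip": 0},
  {"rot": [0, 0, 0], "xyz": [0, 0, -0.001], "grip": 0},
])

```text
clock: 9.03
tool_pos: [0.5447, 0.182, 0.1593]
eef_rot: [0.642, 0.767, -0.0, -0.0]
contact_force: [-0.7, -0.7, -0.1]
opening: 0.797
finger_force: 0.0
```

>>> carry_out([
  {"rot": [0, 0, 0], "xyz": [0, 0, 0], "grip": 0},
  {"rot": [0, 0, 0], "xyz": [0, 0, 0], "grip": 0},
  {"rot": [0, 0, 0], "xyz": [0, 0, 0], "grip": 0},
  {"rot": [0, 0, 0], "xyz": [0, 0, 0], "grip": 0},
])

```text
clock: 9.37
tool_pos: [0.5447, 0.182, 0.1593]
eef_rot: [0.642, 0.767, -0.0, -0.0]
contact_force: [0.5, 0.1, -0.2]
opening: 0.998
finger_force: 0.0
```

```bash
python3 -c "
from h import *; togo([.545,.182,.3],10)"
```

```text
t 9.37 tcp [0.5447 0.182  0.1593] F [ 0.5  0.1 -0.2] q [-0.13  0.76 -0.47  1.79  0.5   0.71 -0.7 ] open 0.998 0.0
shift [ 0.      0.0002 -0.1407] rot [-0.0006 -0.0006  0.0015]
```

>>> carry_out([
  {"rot": [0, 0, 0], "xyz": [0, 0, -0.01], "grip": 0},
  {"rot": [0, 0, 0], "xyz": [0, 0, -0.025], "grip": 0},
  {"rot": [0, 0, 0], "xyz": [0, 0, -0.045], "grip": 0},
  {"rot": [0, 0, 0], "xyz": [0, 0, -0.065], "grip": 0},
  {"rot": [0, 0, 0], "xyz": [0, 0, -0.085], "grip": 0},
  {"rot": [0, 0, 0], "xyz": [0, 0, -0.105], "grip": 0},
  {"rot": [0, 0, 0], "xyz": [0, 0, -0.12], "grip": 0},
  {"rot": [0, 0, 0], "xyz": [0, 0, -0.12], "grip": 0},
])

```text
clock: 10.03
tool_pos: [0.5464, 0.1832, 0.2832]
eef_rot: [0.642, 0.766, 0.003, 0.001]
contact_force: [0.1, 0.3, -0.0]
opening: 1.001
finger_force: 0.0
```

```bash
python3 -c "
from h import *; togo([.545,.182,.3],10)
a=r.snapshot('scene')[150:290,235:345,::-1]; cv2.imwrite('pics/h3.png',cv2.resize(a,(471,600),interpolation=2))"
```

```text
t 10.03 tcp [0.5464 0.1832 0.2832] F [ 0.1  0.3 -0. ] q [-0.08  0.61 -0.56  1.66  0.38  0.98 -0.59] open 1.001 0.0
shift [-0.0009 -0.0015 -0.0168] rot [ 0.0061 -0.0026  0.0013]
```

View pics/h3.png

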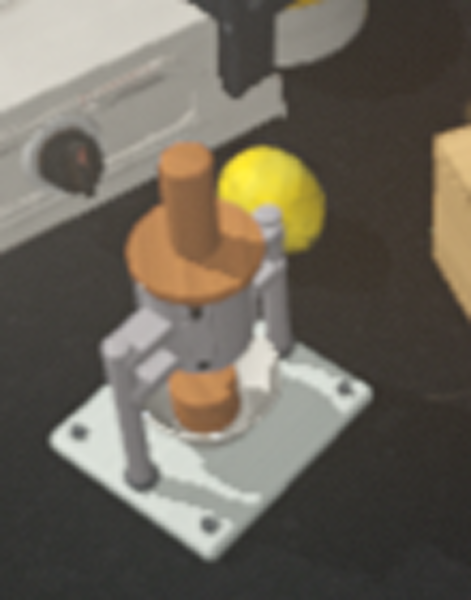

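The pusher stands upright with its collar flat on the rim (crop (195,250)), the stopper is in the bowl (crop (205,410)), and the gripper is clear.

```bash
python3 -c "
from plant import r; print(r.finish_job())"
```

```text
the job is handed in; nothing more can be done
None
```

The job is handed in: the stopper is in the bowl, the slim pusher stands in the barrel with its collar on the rim, and the gripper has let go and is clear; it took about 10 s of the 40 s limit.

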